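# Make up two meal trays

### The arm

A 6-joint arm with a two-finger parallel gripper is mounted at the origin on the work surface. World frame = base frame: x ahead of the robot, y to its left, z up, the work surface at z = 0. Lengths are in m, angles in rad, forces in N, time in s.
With the tool pointing down it reaches from about 0.425 to 0.95 m from the base axis. Payload 3.5 kg.
Tool frame: the origin (TCP) lies at the very end of the fingers, on their centre line; the grasp point (between the pads) lies behind it (ctrl.grasp_offset is the z of the grasp point in the tool frame, in m); z points along the fingers, x is the direction in which the jaws open and shut, and the axes are right-handed (so a half turn about z gives the same grasp; the last joint's range is limited). The gripper opens to 85 mm and grips with 20 to 120 N. Pads are 22 mm wide; open, the fingers measure 114 mm over their backs; the gripper's body (76 mm by 85 mm) begins 54 mm behind the grasp point. The pads swing forward as they close: fully open they stand 13 mm farther back than shut.
Start: joints at [1.063, 0.286, 1.577, -0, 1.279, -0.15], TCP at [0.236, 0.632, 0.231] pointing down, gripper open.
Joint ranges: [-2.77, 2.77], [-0.9, 2.22], [0.21, 2.48], [-1.53, 4.67], [0.24, 2.81], [-2.84, 2.84]. Speed limits (rad/s): [2.79, 2.79, 3.14, 3.14, 3.14, 3.14].

### API

Orientations are given as a unit quaternion [x, y, z, w].
In Python, from plant import ctrl gives the robot as it stands.
- The arm moves only by the shell command python3 -m jog 'ROWS' [FORCE]. ROWS is JSON, a list of rows, each an object with "grip": the closure, from 0 (fully open) to 1 (shut); "xyz": the shift along the tool's x, y, z in m, a list of three; "dr": the turn, a rotation vector about the tool's x, y, z in rad, a list of three. A call has 1 to 12 rows; each row is the pose to reach, as a shift and turn from the pose commanded when the call began, along the tool's axes at that moment; what a row does not reach only later rows make up. A row lasts 1/12 s, in which the tool goes at most 41.7 mm and 7.16 degrees, less where a joint would pass 70% of its speed; a pose out of reach is approached as far as the arm can. A call with a gripper value outside its range is refused whole. The fingers move at their own pace and stop on an object; FORCE is the grip in N (left out, the last holds). Time passes only in rows, so rows that repeat a pose let the fingers close. It gives the time, the measured TCP pose, the force and the opening at its end, in the units of the state.
- ctrl.get_state(): the state, without advancing time (a new reading comes with each control period).
- ctrl.read_camera(name): name is "side" or "top" or "wrist"; returns the picture (384x512x3 uint8, red, green, blue); there is no depth.
- ctrl.get_calibration(name): a dict with "mtx" (3x3 intrinsics, pixels), "k1" (the pictures are not rectified: a ray, as slopes to the right and down, at radius r is drawn at 1 + k1 r^2 times it, then the intrinsics apply), "R" (3x3) and "t" (3): a world point X has camera coordinates R X + t; the wrist camera has in their place "hand_eye" (4x4, takes a point from camera to tool coordinates, whose origin is the TCP and whose axes are the tool frame's). Camera axes: x right, y down, z forward; pixel columns grow to the right and rows downward; lengths in m; the calibration is good to about 2 mm. A picture is of the moment at which its call begins: read the wrist's pose just before it. get_calibration takes no time and is no camera call.
- ctrl.sign_off(): hands the job in, once; it reports no verdict.
The state is a dict: "time": time; "qpos": joint angles; "dq": joint speeds; "joint_efforts": joint torques, N m; "eef_pos": TCP position; "tcp_rot": TCP orientation; "contact_force": force on the tool from outside, world axes, zero at the start; "wrist_torque": the same for the moment, N m; "opening": opening from 0.0 (shut) to 1.0 (fully open).
Only numpy, scipy, OpenCV 4.12 (cv2) and the standard library are available. Lean on these libraries where they do the work, as an engineer would, in place of code of your own. Each camera call takes 0.05 s, during which the arm holds its last target.

### The job

Make up the two meal trays: on the blue tray the lemon pot goes on the large round mark, the foil dish on the oblong mark and the juice bottle on the small round mark; on the white tray the red berry pot goes on the large round mark and the salad tub on the oblong mark (its small mark stays empty). Set each down upright within its mark, the dish and the tub lengthwise along theirs, without tipping anything over. Leave the grape pot, the tape roll and the shaker where they are.

Things in the scene. Friction and masses are not known exactly. Their poses are not given: they have to be found in the camera images.
- tray_blue: Blue meal tray with pale blue marks, 300 x 140 mm, fixed, robot's left or right. Origin at table level under its centre, x along its length, z up. Floor 5 mm thick, rim 10 mm high, 6 mm wide. Flat marks on the floor along its x axis (y = 0): large round (74 mm) at x = +105 mm, oblong (100 along x, 74 across) at x = 0, small round (56 mm) at x = -105 mm. Things on it stand 5 mm above the table.
- tray_white: White meal tray with grey marks, 300 x 140 mm, fixed, robot's left or right. Origin at table level under its centre, x along its length, z up. Floor 5 mm thick, rim 10 mm high, 6 mm wide. Flat marks on the floor along its x axis (y = 0): large round (74 mm) at x = +105 mm, oblong (100 along x, 74 across) at x = 0, small round (56 mm) at x = -105 mm. Things on it stand 5 mm above the table.
- lemon_mid (a point): Round lidded pot, 60 mm across the clear lid (top 5 mm), body 54 mm across at the foot and 57 mm under the lid, 52 mm tall, yellow lemon, about 120 g. Starts upright on the table. Point at its centre, 26 mm above its foot; z up.
- berry_mid (a point): Round lidded pot, 60 mm across the clear lid (top 5 mm), body 54 mm across at the foot and 57 mm under the lid, 52 mm tall, red berries, about 120 g. Starts upright on the table. Point at its centre, 26 mm above its foot; z up.
- dish_mid (a point): Foil meal dish with an off-white card lid that bears an orange square: lid 85 x 60 mm (top 4 mm), body 78 x 54 mm, 44 mm tall, about 200 g. Starts upright on the table. Point at its centre, 22 mm above its foot; x along its length, z up.
- salad_mid (a point): Oblong tub of green salad leaves under a clear lid: lid 85 x 58 mm (top 5 mm), body 78 x 54 mm, 48 mm tall, about 150 g. Starts upright on the table. Point at its centre, 24 mm above its foot; x along its length, z up.
- juice_mid (a point): Small orange juice bottle with a pale band and a white cap, 80 mm tall; straight body 44 mm across up to 56 mm, then a shoulder and a cap 28 mm across, about 140 g. Starts upright on the table. Point at its centre, 40 mm above its foot; z up.
- grape_mid (a point): Round lidded pot, 60 mm across the clear lid (top 5 mm), body 54 mm across at the foot and 57 mm under the lid, 52 mm tall, dark purple grapes. Starts upright on the table. Point at its centre, 26 mm above its foot; z up. In neither kit: to be left alone.
- tape_mid (a point): Roll of orange tape lying flat, 72 mm across, 40 mm hole, 25 mm tall. To be left alone. Point at its centre; z up.
- shaker_mid (a point): Steel shaker with a dark top, 42 mm across, 70 mm tall. To be left alone. Point at its centre, 35 mm above its foot; z up.

How it is judged:
At the end, for the whole second after the job is handed in: Each of the five stands on its own mark on its own tray, as the goal says: centre within 14 mm along and across the tray, height within 5 mm of standing on the floor, upright within 0.12 rad, dish and tub lengthwise within 0.25 rad, all at rest (under 20 mm/s) (x of lemon_mid in the frame of tray_blue between 0.091 and 0.119 m and y of lemon_mid in the frame of tray_blue between -0.014 and 0.014 m and z of lemon_mid in the frame of tray_blue between 0.026 and 0.036 m and angle between each of lemon_mid, dish_mid, juice_mid, berry_mid, salad_mid's own z axis and vertical below 0.12 rad and x of dish_mid in the frame of tray_blue between -0.014 and 0.014 m and y of dish_mid in the frame of tray_blue between -0.014 and 0.014 m and z of dish_mid in the frame of tray_blue between 0.022 and 0.032 m and angle between the x axis of dish_mid and the x axis of tray_blue, either way round below 0.25 rad and x of juice_mid in the frame of tray_blue between -0.119 and -0.091 m and y of juice_mid in the frame of tray_blue between -0.014 and 0.014 m and z of juice_mid in the frame of tray_blue between 0.04 and 0.05 m and x of berry_mid in the frame of tray_white between 0.091 and 0.119 m and y of berry_mid in the frame of tray_white between -0.014 and 0.014 m and z of berry_mid in the frame of tray_white between 0.026 and 0.036 m and x of salad_mid in the frame of tray_white between -0.014 and 0.014 m and y of salad_mid in the frame of tray_white between -0.014 and 0.014 m and z of salad_mid in the frame of tray_white between 0.024 and 0.034 m and angle between the x axis of salad_mid and the x axis of tray_white, either way round below 0.25 rad and linear speed of each of lemon, dish, juice, berry, salad below 0.02 m/s); the robot touches nothing.
It fails at once if the grape pot is shifted by more than 25 mm (distance of grape_mid from where it was at the start of the episode above 0.025 m).
It fails at once if the tape roll is shifted by more than 25 mm (distance of tape_mid from where it was at the start of the episode above 0.025 m).
It fails at once if the shaker is shifted by more than 25 mm (distance of shaker_mid from where it was at the start of the episode above 0.025 m).
It fails at once if one of the things for the trays is tipped over (more than 1 rad) (angle between any of lemon_mid, dish_mid, juice_mid, berry_mid, salad_mid's own z axis and vertical above 1 rad).
It also fails if it takes over 120 s, if anything falls off the work surface, if the arm or the gripper's body presses on something with over 40 N, if the wrist force passes 120 N, or if a joint passes its speed limit or range.

## Working session

There is one attempt and no reset: what is moved stays moved. The work goes in short steps, Python scripts to look and compute and a shell command to move; the robot and the scene stay as the last step left them, time stands still between calls to the robot, and variables do not carry over. Pictures are saved under pics/ and viewed, and the job is handed in when it is done.

```bash
ls; mkdir -p pics; python3 - <<'E'
from plant import ctrl
import cv2
print(ctrl.get_state(), ctrl.grasp_offset)
for n in ("side","top","wrist"):
    im=ctrl.read_camera(n); cv2.imwrite(f"pics/{n}0.png",im[:,:,::-1]); c=ctrl.get_calibration(n); print(n,c)
E
```

```text
pics
{'time': 0.0, 'qpos': array([ 1.06295335e+00,  2.87209066e-01,  1.57820865e+00, -2.34631575e-06,
        1.27858652e+00, -1.50014708e-01]), 'dq': array([-0.00127273, -0.00052462,  0.00044769, -0.00067613,  0.00040255,
        0.00014202]), 'joint_efforts': array([ 1.02975893e-03, -4.05977225e+01, -2.92629164e+01, -9.38706103e-05,
        5.83382905e-03,  9.47963628e-06]), 'eef_pos': array([0.2360663 , 0.63166186, 0.2299011 ]), 'tcp_rot': array([ 8.21656341e-01,  5.69981932e-01, -1.08184051e-03,  5.32498717e-04]), 'contact_force': array([ 0.24379716, -0.63323277, -0.91261551]), 'wrist_torque': array([-0.03575157, -0.00232686,  0.02893121]), 'opening': 0.998232349649933} -0.0187
side {'mtx': array([[446.59733122,   0.        , 254.8880027 ],
       [  0.        , 446.59733122, 190.77628042],
       [  0.        ,   0.        ,   1.        ]]), 'k1': -0.12605463999820912, 'R': array([[ 0.97491561, -0.22185437,  0.01789409],
       [-0.153383  , -0.72792671, -0.66827866],
       [ 0.16128613,  0.64877064, -0.7436958 ]]), 't': array([-0.54901459,  0.12729785,  0.96778113])}
top {'mtx
[... 237 characters left out ...]
,
       [-0.98303555,  0.02350599, -0.18190266],
       [ 0.18174454, -0.00871432, -0.98330717]]), 't': array([0.00447986, 0.5793036 , 0.8915181 ])}
wrist {'mtx': array([[332.87896195,   0.        , 259.37978744],
       [  0.        , 332.87896195, 193.35558593],
       [  0.        ,   0.        ,   1.        ]]), 'k1': -0.07942205281628491, 'hand_eye': array([[ 9.99999475e-01, -1.48403919e-04,  1.01341581e-03,
        -6.74095244e-04],
       [-1.87884024e-04,  9.46077727e-01,  3.23939654e-01,
        -8.37071830e-02],
       [-1.00684404e-03, -3.23939675e-01,  9.46077203e-01,
        -1.43037166e-01],
       [ 0.00000000e+00,  0.00000000e+00,  0.00000000e+00,
         1.00000000e+00]])}
```

View pics/top0.png

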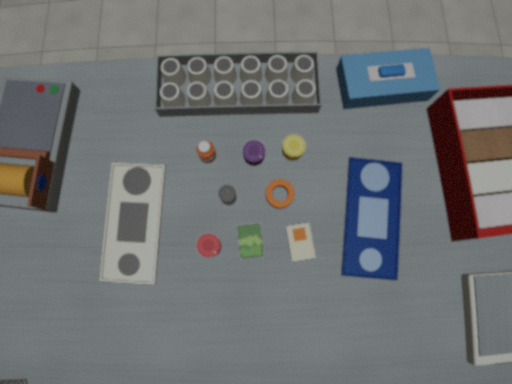

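View pics/side0.png

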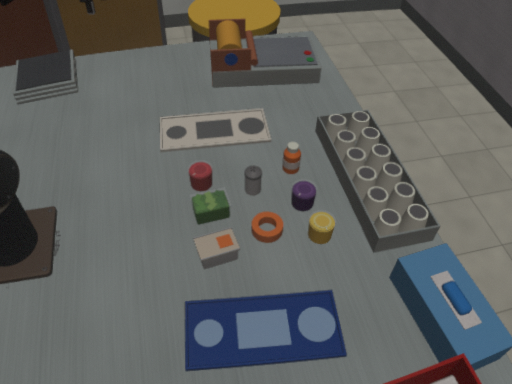

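View pics/wrist0.png

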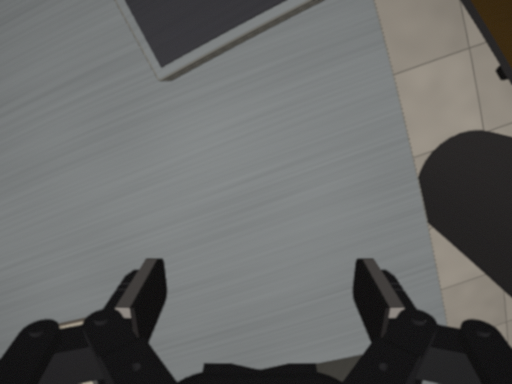

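```bash
cat > h.py <<'E'
import numpy as np, cv2
from plant import ctrl
from scipy.spatial.transform import Rotation as Ro
def cam(name,st=None):
    c=ctrl.get_calibration(name)
    if name=="wrist":
        T=np.eye(4);T[:3,:3]=Ro.from_quat(st["tcp_rot"]).as_matrix();T[:3,3]=st["eef_pos"]
        W=np.linalg.inv(T@c["hand_eye"]); return c["mtx"],c["k1"],W[:3,:3],W[:3,3]
    return c["mtx"],c["k1"],c["R"],c["t"]
def world(C,uv,z):
    K,k,R,t=C
    p=cv2.undistortPoints(np.array(uv,float).reshape(-1,1,2),K,np.array([k,0,0,0,0.]),None,None,None) if 0 else cv2.undistortPoints(np.array(uv,float).reshape(-1,1,2),K,np.array([k,0,0,0.]))
    p=p.reshape(-1,2); d=np.c_[p,np.ones(len(p))]@R; o=-R.T@t
    s=(z-o[2])/d[:,2]; return (o+d*s[:,None])[:,:2]
def pix(C,X):
    K,k,R,t=C
    return cv2.projectPoints(np.array(X,float).reshape(-1,1,3),cv2.Rodrigues(R)[0],t,K,np.array([k,0,0,0.]))[0].reshape(-1,2)
def snap(name,fn):
    st=ctrl.get_state(); im=ctrl.read_camera(name); cv2.imwrite("pics/"+fn,im[:,:,::-1]); return im,cam(name,st),st
E
python3 - <<'E'
import cv2
im=cv2.imread('pics/top0.png'); cv2.imwrite('pics/topz.png',cv2.resize(im[125:290,90:290],None,fx=4,fy=3.6,interpolation=cv2.INTER_CUBIC)[:600])
cv2.imwrite('pics/topz2.png',cv2.resize(im[125:290,230:430],None,fx=4,fy=3.6,interpolation=cv2.INTER_CUBIC)[:600])
E
```

```text
(no output)
```

View pics/topz.png

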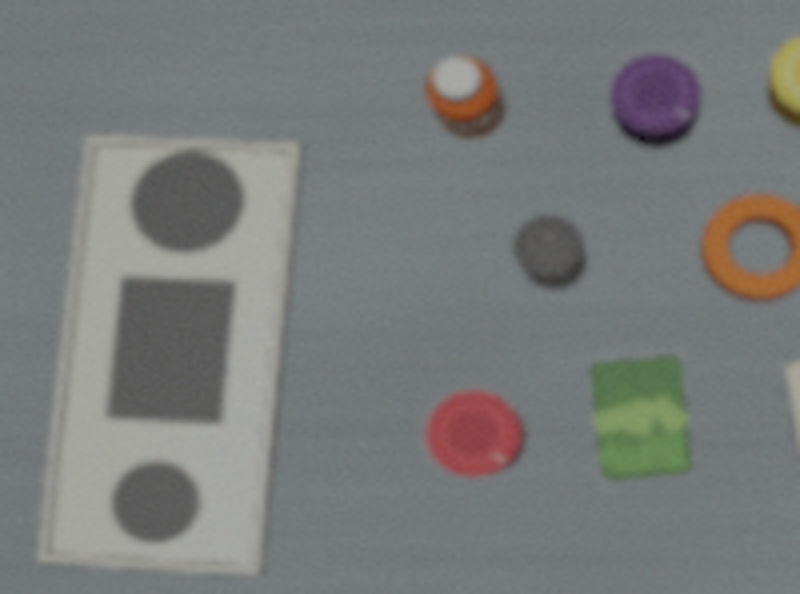

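View pics/topz2.png

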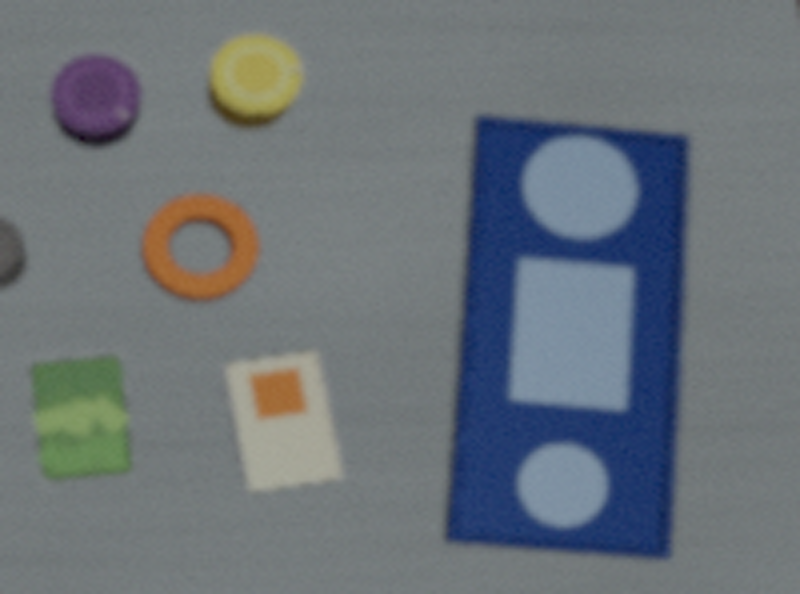

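```bash
python3 - <<'E'
from h import *
C=cam("top"); S=cam("side")
np.set_printoptions(precision=4,suppress=True)
P={'wL':(137,180.6,.005),'wO':(132.75,222.2,.005),'wS':(129,264.4,.005),'bL':(375,176.9,.005),'bO':(373,217.8,.005),'bS':(370.75,259.7,.005),
'juice':(204.5,146.4,.08),'berry':(208.75,244.8,.052),'lemon':(294,145.3,.052),'grape':(253.75,150.5,.052),'shaker':(227.25,193.6,.07),'tape':(280.25,193.3,.025),'salad':(250.5,240.8,.048),'dish':(301,242.2,.044)}
for k,(u,v,z) in P.items():
    w=world(C,[(u,v)],z)[0]; print(k,w,np.hypot(*w),'side px',pix(S,[[*w,z]])[0])
f=lambda a,o:[(o+x/4,125+y/3.6) for x,y in a]
for n,q,o,z in [('salad',[(592,365),(680,357),(692,470),(604,478)],90,.048),('dish',[(225,365),(320,352),(343,480),(250,492)],230,.044)]:
    w=world(C,f(q,o),z); print(n,w.mean(0),np.linalg.norm(np.diff(w,axis=0),axis=1)); d=w[0]+w[1]-w[2]-w[3]; print(np.degrees(np.arctan2(d[1],d[0])))
E
```

```text
wL [0.617  0.2913] 0.6822967794224227 side px [250.6116 125.8064]
wO [0.5109 0.2991] 0.5920598290620165 side px [212.853  129.0164]
wS [0.4066 0.3063] 0.5090729889023732 side px [175.2348 132.4716]
bL [ 0.6122 -0.3165] 0.6891571789152837 side px [315.5481 324.5064]
bO [ 0.5075 -0.3031] 0.5910699776287408 side px [261.663  329.2801]
bS [ 0.4038 -0.2901] 0.49714235081240893 side px [207.3052 333.6933]
juice [0.6799 0.1092] 0.6886212946042414 side px [292.1458 145.7713]
berry [0.4492 0.1031] 0.4609161866512515 side px [199.428  169.3416]
lemon [ 0.6859 -0.1065] 0.6941603903663486 side px [321.0508 220.5277]
grape [ 0.6749 -0.0076] 0.6749674964478103 side px [303.0655 188.4362]
shaker [0.5667 0.057 ] 0.569514706422322 side px [251.4767 170.2883]
tape [ 0.5721 -0.0704] 0.5764401171746689 side px [266.0106 223.9597]
salad [0.4566 0.0052] 0.4566110743281964 side px [208.8428 200.2252]
dish [ 0.4504 -0.114 ] 0.46458826993109226 side px [214.8975 244.0932]
salad [0.4564 0.0052] [0.0523 0.0739 0.0517]
4.171519462181882
dish [ 0.4504 -0.1143] [0.0575 0.0848 0.0555]
7.287808542880617
```

```bash
cat >> h.py <<'E'
def plan(x,y,z,jaw,gr=None):
    st=ctrl.get_state(); R=Ro.from_quat(st["tcp_rot"]); a=np.radians(jaw)
    T=Ro.from_matrix(np.array([[np.cos(a),np.sin(a),0],[np.sin(a),-np.cos(a),0],[0,0,-1.]]))
    d=R.inv().apply(np.array([x,y,z])-st["eef_pos"]); r=(R.inv()*T).as_rotvec()
    print("t",st["time"],"pos",st["eef_pos"].round(4),"shift",d.round(4),"dr",r.round(4),"F",st["contact_force"].round(1),"open",round(st["opening"],3),"q",st["qpos"].round(2))
E
python3 -c "
from h import *
plan(.449,.103,.231,90)"
```

```text
t 0.15 pos [0.2361 0.6318 0.2302] shift [-4.208e-01  3.846e-01 -1.000e-04] dr [-0.0006  0.0018 -0.3578] F [ 0.  -0.9  0.1] open 1.003 q [ 1.06  0.29  1.58  0.    1.28 -0.15]
```

```bash
python3 -m jog '[{"grip":0,"xyz":[-0.02,0.018,0],"dr":[0,0,-0.02]},{"grip":0,"xyz":[-0.05,0.046,0],"dr":[0,0,-0.06]},{"grip":0,"xyz":[-0.08,0.073,0],"dr":[0,0,-0.1]},{"grip":0,"xyz":[-0.11,0.1,0],"dr":[0,0,-0.14]},{"grip":0,"xyz":[-0.14,0.128,0],"dr":[0,0,-0.18]},{"grip":0,"xyz":[-0.17,0.155,0],"dr":[0,0,-0.22]},{"grip":0,"xyz":[-0.2,0.183,0],"dr":[0,0,-0.25]},{"grip":0,"xyz":[-0.23,0.21,0],"dr":[0,0,-0.28]},{"grip":0,"xyz":[-0.26,0.238,0],"dr":[0,0,-0.3]},{"grip":0,"xyz":[-0.29,0.265,0],"dr":[0,0,-0.32]},{"grip":0,"xyz":[-0.32,0.292,0],"dr":[0,0,-0.34]},{"grip":0,"xyz":[-0.34,0.311,0],"dr":[0,0,-0.358]}]' 20; python3 -c "
from h import *
plan(.449,.103,.231,90)"
```

```text
time: 1.15
eef_pos: [0.409, 0.2021, 0.2312]
tcp_rot: [0.707, 0.707, -0.0, 0.0]
contact_force: [-0.0, 0.5, 0.2]
opening: 0.998
t 1.15 pos [0.409  0.2021 0.2312] shift [-0.0991  0.04    0.0003] dr [ 0.0003  0.0008 -0.0004] F [-0.   0.5  0.2] open 0.998 q [ 0.24 -0.22  2.09 -0.    1.26 -1.33]
```

```bash
python3 -m jog '[{"grip":0,"xyz":[-0.03,0.01,0],"dr":[0,0,0]},{"grip":0,"xyz":[-0.06,0.025,0],"dr":[0,0,0]},{"grip":0,"xyz":[-0.09,0.038,0],"dr":[0,0,0]},{"grip":0,"xyz":[-0.099,0.04,0],"dr":[0,0,0]},{"grip":0,"xyz":[-0.099,0.04,0],"dr":[0,0,0]}]'; python3 -c "
from h import *
im,C,st=snap('wrist','w1.png')
print(pix(C,[[.4492,.1031,.052],[.4566,.0052,.048],[.511,.299,.005],[.5667,.057,.07],[.6799,.1092,.08]]))"
```

```text
time: 1.57
eef_pos: [0.449, 0.1041, 0.2311]
tcp_rot: [0.708, 0.706, -0.0, -0.0]
contact_force: [0.3, 0.4, -0.3]
opening: 0.997
[[258.67494998 168.55076041]
 [163.04632589 175.09140139]
 [420.24918576 208.00296281]
 [215.96058632 279.89231398]
 [264.7240066  366.69389204]]
```

View pics/w1.png

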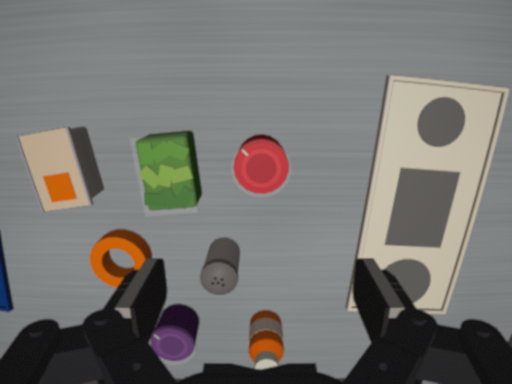

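Wrist picture: berry lid centre at (261,165), salad clear lid about (133–198, 131–214) centre (167,174), white oblong mark (422,208), round marks (441,122) and (407,284), dish lid corners (19,136),(67,128),(90,206),(44,211); all close to the predictions.

```bash
python3 - <<'E'
from h import *
np.set_printoptions(precision=4,suppress=True)
C=cam("wrist",ctrl.get_state())
for n,p,z in [('berry',(261,165),.052),('salad',(167,174),.048),('wO',(422,208),.005),('wS',(441,122),.005),('dish',(55,170.5),.044)]: print(n,world(C,[p],z)[0])
w=world(C,[(19,136),(67,128),(90,206),(44,211)],.044);d=w[0]+w[1]-w[2]-w[3]; print(w.mean(0),np.degrees(np.arctan2(d[1],d[0])))
w=world(C,[(133,140),(192,131),(197,209),(146,214)],.048);d=w[0]+w[1]-w[2]-w[3]; print(w.mean(0),np.degrees(np.arctan2(d[1],d[0])))
plan(.447,.104,.028,90)
E
```

```text
berry [0.445  0.1069]
salad [0.455  0.0109]
wO [0.5102 0.3028]
wS [0.4067 0.3094]
dish [ 0.4514 -0.1107]
[ 0.4526 -0.1112] -172.84234131102298
[0.4559 0.0106] -178.46210095333257
t 1.6167 pos [0.4485 0.1054 0.231 ] shift [-0.0015 -0.0013  0.203 ] dr [-0.0009 -0.0006 -0.0023] F [-0.7  0.7 -0.7] open 1.002 q [ 0.01 -0.2   2.08  0.    1.26 -1.56]
```

```bash
python3 -m jog '[{"grip":0.13,"xyz":[0,-0.001,0.03],"dr":[0,0,0]},{"grip":0.13,"xyz":[0,-0.001,0.065],"dr":[0,0,0]},{"grip":0.13,"xyz":[0,-0.001,0.1],"dr":[0,0,0]},{"grip":0.13,"xyz":[0,-0.001,0.135],"dr":[0,0,0]},{"grip":0.13,"xyz":[0,-0.001,0.165],"dr":[0,0,0]},{"grip":0.13,"xyz":[0,-0.001,0.185],"dr":[0,0,0]},{"grip":0.13,"xyz":[0,-0.001,0.2],"dr":[0,0,0]},{"grip":0.13,"xyz":[0,-0.001,0.203],"dr":[0,0,0]},{"grip":0.13,"xyz":[0,-0.001,0.203],"dr":[0,0,0]}]' 30; python3 -c "
from h import *
im,C,st=snap('wrist','w2.png')"
```

```text
time: 2.37
eef_pos: [0.4461, 0.1071, 0.0272]
tcp_rot: [0.706, 0.708, -0.001, -0.001]
contact_force: [0.1, -0.2, 0.5]
opening: 0.873
```

View pics/w2.png

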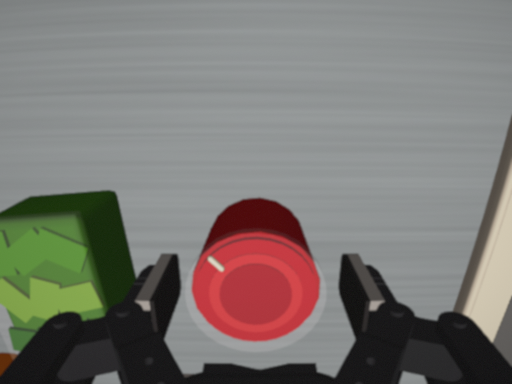

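The pot sits centred between the fingers (lid centre about (257,285), tips at columns 165 and 350), so I close.

```bash
python3 -m jog '[{"grip":0.3,"xyz":[0,0,0],"dr":[0,0,0]},{"grip":0.5,"xyz":[0,0,0],"dr":[0,0,0]},{"grip":0.7,"xyz":[0,0,0],"dr":[0,0,0]},{"grip":0.7,"xyz":[0,0,0],"dr":[0,0,0]},{"grip":0.7,"xyz":[0,0,0],"dr":[0,0,0]},{"grip":0.7,"xyz":[0,0,-0.005],"dr":[0,0,0]},{"grip":0.7,"xyz":[0,0,-0.02],"dr":[0,0,0]},{"grip":0.7,"xyz":[0,0,-0.045],"dr":[0,0,0]},{"grip":0.7,"xyz":[0,0,-0.075],"dr":[0,0,0]},{"grip":0.7,"xyz":[0,0,-0.09],"dr":[0,0,0]},{"grip":0.7,"xyz":[0,0,-0.1],"dr":[0,0,0]},{"grip":0.7,"xyz":[0,0,-0.1],"dr":[0,0,0]}]' 30; python3 -c "
from h import *
im,C,st=snap('wrist','w3.png')
plan(.615,.2945,.13,86)"
```

```text
time: 3.42
eef_pos: [0.4492, 0.1058, 0.131]
tcp_rot: [0.707, 0.707, 0.002, 0.002]
contact_force: [0.7, 0.3, -0.9]
opening: 0.681
t 3.4667 pos [0.4481 0.1058 0.1292] shift [ 0.1887  0.1669 -0.0004] dr [0.0024 0.     0.0699] F [ 0.2  0.6 -1.7] open 0.681 q [ 0.01 -0.08  2.18 -0.    1.05 -1.56]
```

View pics/w3.png

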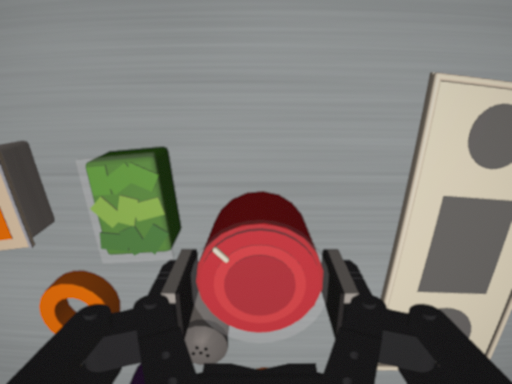

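```bash
python3 -m jog '[{"grip":0.7,"xyz":[0.01,0.009,0],"dr":[0,0,0.005]},{"grip":0.7,"xyz":[0.03,0.027,0],"dr":[0,0,0.015]},{"grip":0.7,"xyz":[0.055,0.05,0],"dr":[0,0,0.025]},{"grip":0.7,"xyz":[0.08,0.072,0],"dr":[0,0,0.035]},{"grip":0.7,"xyz":[0.105,0.094,0],"dr":[0,0,0.045]},{"grip":0.7,"xyz":[0.13,0.116,0],"dr":[0,0,0.055]},{"grip":0.7,"xyz":[0.155,0.138,0],"dr":[0,0,0.065]},{"grip":0.7,"xyz":[0.175,0.155,0],"dr":[0,0,0.07]},{"grip":0.7,"xyz":[0.185,0.164,0],"dr":[0,0,0.07]},{"grip":0.7,"xyz":[0.188,0.167,0],"dr":[0,0,0.07]},{"grip":0.7,"xyz":[0.188,0.167,0],"dr":[0,0,0.07]}]' ; python3 -c "
from h import *
im,C,st=snap('wrist','w4.png')
plan(.615,.2935,.033,86)"
```

```text
time: 4.38
eef_pos: [0.6138, 0.294, 0.1256]
tcp_rot: [0.731, 0.682, -0.002, -0.001]
contact_force: [-0.5, -1.1, -1.2]
opening: 0.678
t 4.4333 pos [0.6134 0.2934 0.1261] shift [0.0004 0.0019 0.0931] dr [-0.0036  0.0017  0.0003] F [-0.9  0.2  0.2] open 0.685 q [ 0.3   0.39  1.64 -0.    1.11 -1.2 ]
```

View pics/w4.png

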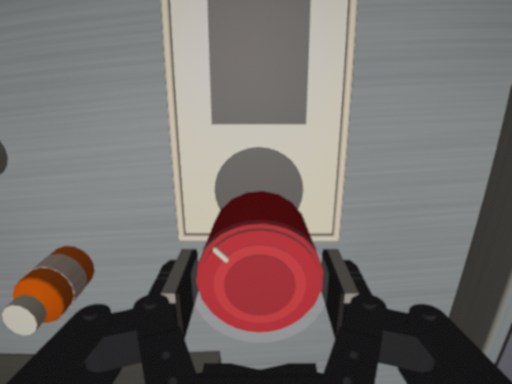

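Pot is centred across the tray (rims at columns 180/340, pot at 260). Lowering.

```bash
python3 -m jog '[{"grip":0.7,"xyz":[0,0.001,0.02],"dr":[0,0,0]},{"grip":0.7,"xyz":[0,0.002,0.045],"dr":[0,0,0]},{"grip":0.7,"xyz":[0,0.002,0.068],"dr":[0,0,0]},{"grip":0.7,"xyz":[0,0.002,0.082],"dr":[0,0,0]},{"grip":0.7,"xyz":[0,0.002,0.09],"dr":[0,0,0]},{"grip":0.7,"xyz":[0,0.002,0.093],"dr":[0,0,0]},{"grip":0.7,"xyz":[0,0.002,0.095],"dr":[0,0,0]},{"grip":0.7,"xyz":[0,0.002,0.095],"dr":[0,0,0]}]' ; python3 -c "
from h import *
plan(.615,.2935,.033,86)"
```

```text
time: 5.1
eef_pos: [0.6171, 0.2932, 0.0352]
tcp_rot: [0.731, 0.682, 0.0, 0.0]
contact_force: [-0.6, -1.4, 4.0]
opening: 0.684
t 5.1 pos [0.6171 0.2932 0.0352] shift [ 0.0001 -0.0021  0.0022] dr [ 0.0011  0.0003 -0.0003] F [-0.6 -1.4  4. ] open 0.684 q [ 0.3   0.51  1.67 -0.    0.97 -1.2 ]
```

```bash
python3 -m jog '[{"grip":0.5,"xyz":[0,0,0],"dr":[0,0,0]},{"grip":0.13,"xyz":[0,0,0],"dr":[0,0,0]},{"grip":0.1,"xyz":[0,0,0],"dr":[0,0,0]},{"grip":0.1,"xyz":[0,0,-0.005],"dr":[0,0,0]},{"grip":0.1,"xyz":[0,0,-0.03],"dr":[0,0,0]},{"grip":0.1,"xyz":[0,0,-0.06],"dr":[0,0,0]},{"grip":0.1,"xyz":[0,0,-0.1],"dr":[0,0,0]},{"grip":0.1,"xyz":[0,0,-0.12],"dr":[0,0,0]},{"grip":0.1,"xyz":[0,0,-0.12],"dr":[0,0,0]}]' ; python3 -c "
from h import *
im,C,st=snap('wrist','w5.png')
plan(.456,.009,.154,93)"
```

```text
time: 5.85
eef_pos: [0.6204, 0.2952, 0.1616]
tcp_rot: [0.731, 0.682, 0.006, 0.003]
contact_force: [0.6, -0.1, 0.6]
opening: 0.903
t 5.9 pos [0.6188 0.2947 0.1581] shift [-0.2963 -0.1426  0.0021] dr [ 0.008  -0.0027 -0.122 ] F [-0.2 -0.1 -0.6] open 0.898 q [ 0.3   0.37  1.61  0.    1.15 -1.2 ]
```

View pics/w5.png

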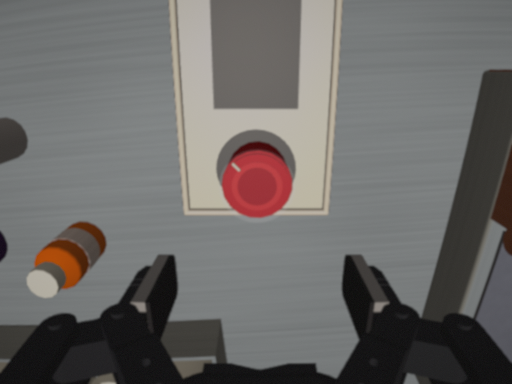

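Berry pot stands in the large mark. Now to the salad tub.

```bash
python3 -m jog '[{"grip":0.05,"xyz":[-0.02,-0.01,0],"dr":[0,0,-0.01]},{"grip":0.05,"xyz":[-0.05,-0.024,0],"dr":[0,0,-0.02]},{"grip":0.05,"xyz":[-0.085,-0.041,0],"dr":[0,0,-0.03]},{"grip":0.05,"xyz":[-0.12,-0.058,0],"dr":[0,0,-0.05]},{"grip":0.05,"xyz":[-0.155,-0.075,0],"dr":[0,0,-0.06]},{"grip":0.05,"xyz":[-0.19,-0.091,0],"dr":[0,0,-0.08]},{"grip":0.05,"xyz":[-0.225,-0.108,0],"dr":[0,0,-0.1]},{"grip":0.05,"xyz":[-0.26,-0.125,0],"dr":[0,0,-0.11]},{"grip":0.05,"xyz":[-0.285,-0.137,0],"dr":[0,0,-0.12]},{"grip":0.05,"xyz":[-0.296,-0.142,0],"dr":[0,0,-0.122]},{"grip":0.05,"xyz":[-0.296,-0.142,0],"dr":[0,0,-0.122]}]' ; python3 -c "
from h import *
im,C,st=snap('wrist','w6.png')
print(pix(C,[[.456,.0085,.048]]))
plan(.456,.009,.025,93)"
```

```text
time: 6.82
eef_pos: [0.4521, 0.0069, 0.1515]
tcp_rot: [0.69, 0.724, -0.001, -0.001]
contact_force: [1.1, 1.3, 0.0]
opening: 0.953
[[261.4911746  197.89798808]]
t 6.8667 pos [0.453  0.0078 0.1519] shift [0.0009 0.0033 0.1269] dr [-0.0022 -0.0009 -0.0029] F [ 0.  -0.5 -0.1] open 0.949 q [-0.21 -0.13  2.17  0.    1.1  -1.83]
```

View pics/w6.png

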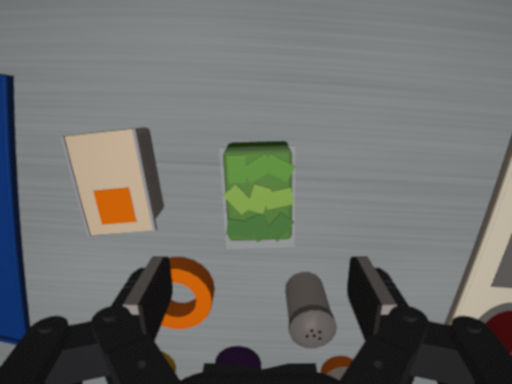

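Tub lid spans (220–295,148–248), square with the image, centre (258,198) as predicted. Descend and grip.

```bash
python3 -m jog '[{"grip":0.05,"xyz":[0.001,0.003,0.03],"dr":[0,0,0]},{"grip":0.05,"xyz":[0.001,0.003,0.06],"dr":[0,0,0]},{"grip":0.05,"xyz":[0.001,0.003,0.09],"dr":[0,0,0]},{"grip":0.05,"xyz":[0.001,0.003,0.112],"dr":[0,0,0]},{"grip":0.05,"xyz":[0.001,0.003,0.124],"dr":[0,0,0]},{"grip":0.05,"xyz":[0.001,0.003,0.127],"dr":[0,0,0]},{"grip":0.2,"xyz":[0.001,0.003,0.127],"dr":[0,0,0]},{"grip":0.4,"xyz":[0.001,0.003,0.127],"dr":[0,0,0]},{"grip":0.7,"xyz":[0.001,0.003,0.127],"dr":[0,0,0]},{"grip":0.7,"xyz":[0.001,0.003,0.127],"dr":[0,0,0]},{"grip":0.7,"xyz":[0.001,0.003,0.127],"dr":[0,0,0]},{"grip":0.7,"xyz":[0.001,0.003,0.127],"dr":[0,0,0]}]' 30; python3 -m jog '[{"grip":0.7,"xyz":[0,0,-0.005],"dr":[0,0,0]},{"grip":0.7,"xyz":[0,0,-0.02],"dr":[0,0,0]},{"grip":0.7,"xyz":[0,0,-0.045],"dr":[0,0,0]},{"grip":0.7,"xyz":[0,0,-0.075],"dr":[0,0,0]},{"grip":0.7,"xyz":[0,0,-0.09],"dr":[0,0,0]},{"grip":0.7,"xyz":[0,0,-0.1],"dr":[0,0,0]},{"grip":0.7,"xyz":[0,0,-0.1],"dr":[0,0,0]}]'; python3 -c "
from h import *
im,C,st=snap('wrist','w7.png')
plan(.5105,.301,.128,86)"
```

```text
time: 7.87
eef_pos: [0.4579, 0.0096, 0.0271]
tcp_rot: [0.688, 0.725, 0.001, 0.001]
contact_force: [0.2, 0.6, 1.3]
opening: 0.67
time: 8.45
eef_pos: [0.4587, 0.0092, 0.1289]
tcp_rot: [0.688, 0.725, 0.001, 0.002]
contact_force: [0.8, -0.5, -1.6]
opening: 0.669
t 8.5 pos [0.4576 0.0094 0.1271] shift [ 0.2885  0.068  -0.0009] dr [0.002  0.0005 0.1219] F [-0.1 -0.2 -2.5] open 0.667 q [-0.2  -0.09  2.18 -0.    1.04 -1.82]
```

View pics/w7.png

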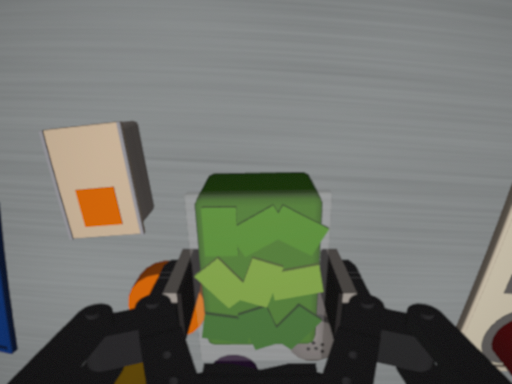

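```bash
python3 -m jog '[{"grip":0.7,"xyz":[0.015,0.004,0],"dr":[0,0,0.01]},{"grip":0.7,"xyz":[0.04,0.009,0],"dr":[0,0,0.02]},{"grip":0.7,"xyz":[0.075,0.018,0],"dr":[0,0,0.03]},{"grip":0.7,"xyz":[0.11,0.026,0],"dr":[0,0,0.05]},{"grip":0.7,"xyz":[0.145,0.034,0],"dr":[0,0,0.06]},{"grip":0.7,"xyz":[0.18,0.042,0],"dr":[0,0,0.08]},{"grip":0.7,"xyz":[0.215,0.05,0],"dr":[0,0,0.1]},{"grip":0.7,"xyz":[0.25,0.059,0],"dr":[0,0,0.11]},{"grip":0.7,"xyz":[0.275,0.066,0],"dr":[0,0,0.12]},{"grip":0.7,"xyz":[0.288,0.069,0],"dr":[0,0,0.122]},{"grip":0.7,"xyz":[0.288,0.069,0],"dr":[0,0,0.122]}]' ; python3 -c "
from h import *
im,C,st=snap('wrist','w8.png')
plan(.512,.301,.033,86)"
```

```text
time: 9.42
eef_pos: [0.5102, 0.3025, 0.1242]
tcp_rot: [0.73, 0.683, -0.001, -0.001]
contact_force: [-0.5, -0.6, -1.8]
opening: 0.671
t 9.4667 pos [0.51   0.3009 0.1243] shift [0.0004 0.0023 0.0913] dr [-0.0033  0.0021  0.0022] F [-0.  -0.1 -2. ] open 0.664 q [ 0.36  0.22  1.87 -0.    1.06 -1.14]
```

View pics/w8.png

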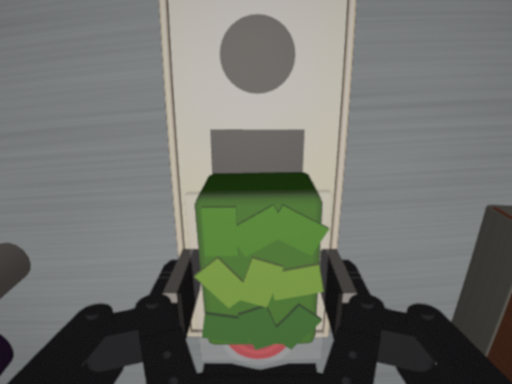

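Tub lines up with the tray (rims at 163/350, oblong at 210–304, tub 196–325 all centred near 257–260). Lower and release.

```bash
python3 -m jog '[{"grip":0.7,"xyz":[0,0.001,0.02],"dr":[0,0,0]},{"grip":0.7,"xyz":[0,0.002,0.045],"dr":[0,0,0]},{"grip":0.7,"xyz":[0,0.002,0.068],"dr":[0,0,0]},{"grip":0.7,"xyz":[0,0.002,0.082],"dr":[0,0,0]},{"grip":0.7,"xyz":[0,0.002,0.09],"dr":[0,0,0]},{"grip":0.7,"xyz":[0,0.002,0.093],"dr":[0,0,0]},{"grip":0.7,"xyz":[0,0.002,0.094],"dr":[0,0,0]},{"grip":0.7,"xyz":[0,0.002,0.094],"dr":[0,0,0]}]'
```

```text
time: 10.13
eef_pos: [0.514, 0.3007, 0.0332]
tcp_rot: [0.731, 0.682, 0.001, 0.0]
contact_force: [-0.2, 0.7, -1.4]
opening: 0.672
```

```bash
python3 -m jog '[{"grip":0.7,"xyz":[0,0,0.001],"dr":[0,0,0]},{"grip":0.7,"xyz":[0,0,0.002],"dr":[0,0,0]},{"grip":0.7,"xyz":[0,0,0.002],"dr":[0,0,0]}]'; python3 -m jog '[{"grip":0.5,"xyz":[0,0,0],"dr":[0,0,0]},{"grip":0.1,"xyz":[0,0,0],"dr":[0,0,0]},{"grip":0.05,"xyz":[0,0,0],"dr":[0,0,0]},{"grip":0.05,"xyz":[0,0,-0.005],"dr":[0,0,0]},{"grip":0.05,"xyz":[0,0,-0.03],"dr":[0,0,0]},{"grip":0.05,"xyz":[0,0,-0.06],"dr":[0,0,0]},{"grip":0.05,"xyz":[0,0,-0.1],"dr":[0,0,0]},{"grip":0.05,"xyz":[0,0,-0.12],"dr":[0,0,0]},{"grip":0.05,"xyz":[0,0,-0.12],"dr":[0,0,0]}]' ; python3 -c "
from h import *
im,C,st=snap('wrist','w9.png')
plan(.451,-.1125,.154,97)"
```

```text
time: 10.38
eef_pos: [0.5142, 0.3011, 0.0321]
tcp_rot: [0.731, 0.682, 0.001, 0.001]
contact_force: [-0.6, 0.2, 4.5]
opening: 0.67
time: 11.13
eef_pos: [0.5167, 0.3021, 0.1574]
tcp_rot: [0.731, 0.682, 0.006, 0.002]
contact_force: [0.7, 1.4, 1.0]
opening: 0.949
t 11.1833 pos [0.5151 0.3015 0.1543] shift [-0.4174 -0.0351 -0.0013] dr [ 0.007  -0.0025 -0.1919] F [-0.4  0.   0. ] open 0.952 q [ 0.36  0.19  1.84  0.    1.1  -1.14]
```

View pics/w9.png

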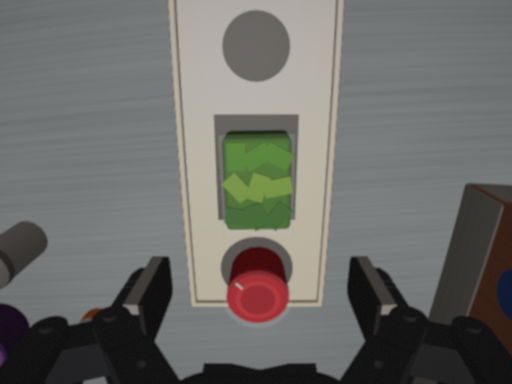

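Tub and berry pot are in their marks. Now the foil dish.

```bash
python3 -m jog '[{"grip":0.03,"xyz":[-0.02,-0.002,0],"dr":[0,0,-0.01]},{"grip":0.03,"xyz":[-0.055,-0.005,0],"dr":[0,0,-0.025]},{"grip":0.03,"xyz":[-0.095,-0.008,0],"dr":[0,0,-0.045]},{"grip":0.03,"xyz":[-0.135,-0.011,0],"dr":[0,0,-0.06]},{"grip":0.03,"xyz":[-0.175,-0.015,0],"dr":[0,0,-0.08]},{"grip":0.03,"xyz":[-0.215,-0.018,0],"dr":[0,0,-0.1]},{"grip":0.03,"xyz":[-0.255,-0.021,0],"dr":[0,0,-0.12]},{"grip":0.03,"xyz":[-0.295,-0.025,0],"dr":[0,0,-0.14]},{"grip":0.03,"xyz":[-0.335,-0.028,0],"dr":[0,0,-0.16]},{"grip":0.03,"xyz":[-0.375,-0.031,0],"dr":[0,0,-0.18]},{"grip":0.03,"xyz":[-0.405,-0.034,0],"dr":[0,0,-0.19]},{"grip":0.03,"xyz":[-0.417,-0.035,0],"dr":[0,0,-0.192]}]'; python3 -m jog '[{"grip":0.03,"xyz":[0,0,0],"dr":[0,0,0]}]';  python3 -c "
from h import *
im,C,st=snap('wrist','w10.png')
print(pix(C,[[.451,-.1125,.044]]))
plan(.451,-.1125,.022,97)"
```

```text
time: 12.18
eef_pos: [0.4474, -0.1158, 0.1487]
tcp_rot: [0.664, 0.748, -0.001, -0.001]
contact_force: [0.7, -0.2, 0.4]
opening: 0.969
time: 12.27
eef_pos: [0.4477, -0.115, 0.1487]
tcp_rot: [0.664, 0.748, -0.001, -0.001]
contact_force: [-0.5, 0.9, 0.6]
opening: 0.967
[[262.18700202 196.79433447]]
t 12.3167 pos [ 0.4479 -0.1135  0.1488] shift [0.0004 0.0035 0.1268] dr [-0.0024 -0.002  -0.0032] F [-0.7  0.5  0.5] open 0.969 q [-0.47 -0.11  2.16  0.    1.09 -2.16]
```

View pics/w10.png

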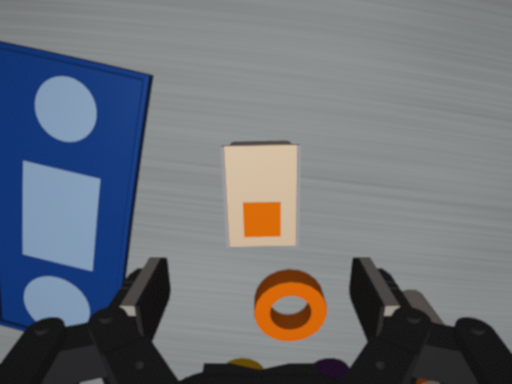

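Dish lid (223–299, 145–247), centre (262,196), square to the gripper. Blue marks: small (66,109), oblong (61,216).

```bash
python3 -c "
from h import *
print(world(cam('wrist',ctrl.get_state()),[(66,109),(61,216)],.005))"
python3 -m jog '[{"grip":0.03,"xyz":[0,0.003,0.03],"dr":[0,0,0]},{"grip":0.03,"xyz":[0,0.003,0.06],"dr":[0,0,0]},{"grip":0.03,"xyz":[0,0.003,0.09],"dr":[0,0,0]},{"grip":0.03,"xyz":[0,0.003,0.112],"dr":[0,0,0]},{"grip":0.03,"xyz":[0,0.003,0.124],"dr":[0,0,0]},{"grip":0.03,"xyz":[0,0.003,0.127],"dr":[0,0,0]},{"grip":0.2,"xyz":[0,0.003,0.127],"dr":[0,0,0]},{"grip":0.4,"xyz":[0,0.003,0.127],"dr":[0,0,0]},{"grip":0.7,"xyz":[0,0.003,0.127],"dr":[0,0,0]},{"grip":0.7,"xyz":[0,0.003,0.127],"dr":[0,0,0]},{"grip":0.7,"xyz":[0,0.003,0.127],"dr":[0,0,0]},{"grip":0.7,"xyz":[0,0.003,0.127],"dr":[0,0,0]}]' 30; python3 -m jog '[{"grip":0.7,"xyz":[0,0,-0.005],"dr":[0,0,0]},{"grip":0.7,"xyz":[0,0,-0.02],"dr":[0,0,0]},{"grip":0.7,"xyz":[0,0,-0.045],"dr":[0,0,0]},{"grip":0.7,"xyz":[0,0,-0.075],"dr":[0,0,0]},{"grip":0.7,"xyz":[0,0,-0.09],"dr":[0,0,0]},{"grip":0.7,"xyz":[0,0,-0.1],"dr":[0,0,0]},{"grip":0.7,"xyz":[0,0,-0.1],"dr":[0,0,0]}]'; python3 -c "
from h import *
im,C,st=snap('wrist','w11.png')
plan(.508,-.302,.128,83)"
```

```text
[[ 0.40508577 -0.28692071]
 [ 0.50711667 -0.29826865]]
time: 13.32
eef_pos: [0.4526, -0.1126, 0.0241]
tcp_rot: [0.663, 0.749, 0.0, 0.001]
contact_force: [-0.2, 1.9, 0.5]
opening: 0.691
time: 13.9
eef_pos: [0.4535, -0.1133, 0.126]
tcp_rot: [0.663, 0.749, 0.001, 0.003]
contact_force: [0.8, -1.3, -1.3]
opening: 0.69
t 13.95 pos [ 0.4524 -0.1128  0.1241] shift [-0.1945  0.0321 -0.0036] dr [0.0018 0.001  0.2442] F [-0.9 -0.4 -2.3] open 0.69 q [-0.46 -0.06  2.17 -0.    1.03 -2.16]
```

View pics/w11.png

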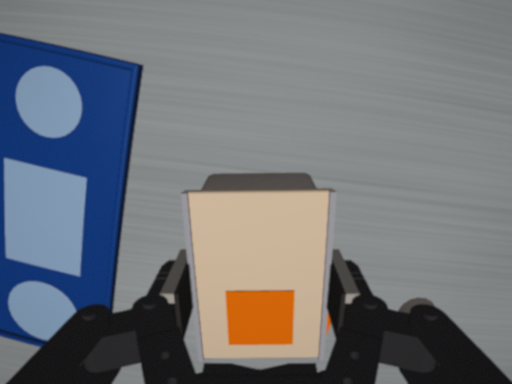

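```bash
python3 -m jog '[{"grip":0.7,"xyz":[-0.012,0.002,0],"dr":[0,0,0.015]},{"grip":0.7,"xyz":[-0.035,0.006,0],"dr":[0,0,0.045]},{"grip":0.7,"xyz":[-0.065,0.011,0],"dr":[0,0,0.085]},{"grip":0.7,"xyz":[-0.095,0.016,0],"dr":[0,0,0.125]},{"grip":0.7,"xyz":[-0.125,0.021,0],"dr":[0,0,0.165]},{"grip":0.7,"xyz":[-0.155,0.026,0],"dr":[0,0,0.2]},{"grip":0.7,"xyz":[-0.18,0.03,0],"dr":[0,0,0.23]},{"grip":0.7,"xyz":[-0.19,0.032,0],"dr":[0,0,0.244]},{"grip":0.7,"xyz":[-0.193,0.032,0],"dr":[0,0,0.244]},{"grip":0.7,"xyz":[-0.193,0.032,0],"dr":[0,0,0.244]}]'; python3 -c "
from h import *
im,C,st=snap('wrist','w12.png')
plan(.509,-.301,.03,83)"
```

```text
time: 14.78
eef_pos: [0.5065, -0.3003, 0.1215]
tcp_rot: [0.749, 0.662, -0.0, -0.002]
contact_force: [0.0, 0.2, -0.7]
opening: 0.689
t 14.8333 pos [ 0.5064 -0.2993  0.1217] shift [-0.0015  0.003   0.0917] dr [-0.0028 -0.0022  0.0004] F [-1.  -0.5 -2. ] open 0.687 q [-0.71  0.21  1.88  0.    1.05 -2.16]
```

View pics/w12.png

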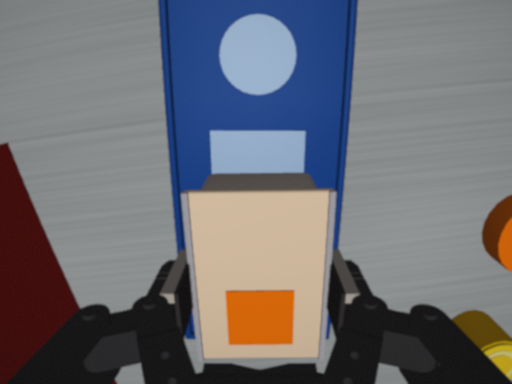

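Dish centred and aligned with the blue tray (rims 162/353, oblong 210–305, dish 185–333). Lower.

```bash
python3 -m jog '[{"grip":0.7,"xyz":[-0.001,0.001,0.02],"dr":[0,0,0]},{"grip":0.7,"xyz":[-0.001,0.003,0.045],"dr":[0,0,0]},{"grip":0.7,"xyz":[-0.001,0.003,0.068],"dr":[0,0,0]},{"grip":0.7,"xyz":[-0.001,0.003,0.082],"dr":[0,0,0]},{"grip":0.7,"xyz":[-0.001,0.003,0.09],"dr":[0,0,0]},{"grip":0.7,"xyz":[-0.001,0.003,0.093],"dr":[0,0,0]},{"grip":0.7,"xyz":[-0.001,0.003,0.095],"dr":[0,0,0]},{"grip":0.7,"xyz":[-0.001,0.003,0.095],"dr":[0,0,0]}]'
```

```text
time: 15.5
eef_pos: [0.5111, -0.302, 0.0295]
tcp_rot: [0.749, 0.663, 0.0, 0.001]
contact_force: [-0.2, -0.2, -1.3]
opening: 0.687
```

```bash
python3 -m jog '[{"grip":0.7,"xyz":[0,0,0.001],"dr":[0,0,0]},{"grip":0.7,"xyz":[0,0,0.002],"dr":[0,0,0]},{"grip":0.7,"xyz":[0,0,0.002],"dr":[0,0,0]}]'; python3 -m jog '[{"grip":0.5,"xyz":[0,0,0],"dr":[0,0,0]},{"grip":0.1,"xyz":[0,0,0],"dr":[0,0,0]},{"grip":0.05,"xyz":[0,0,0],"dr":[0,0,0]},{"grip":0.05,"xyz":[0,0,-0.005],"dr":[0,0,0]},{"grip":0.05,"xyz":[0,0,-0.03],"dr":[0,0,0]},{"grip":0.05,"xyz":[0,0,-0.06],"dr":[0,0,0]},{"grip":0.05,"xyz":[0,0,-0.1],"dr":[0,0,0]},{"grip":0.05,"xyz":[0,0,-0.12],"dr":[0,0,0]},{"grip":0.05,"xyz":[0,0,-0.12],"dr":[0,0,0]}]' ; python3 -c "
from h import *
im,C,st=snap('wrist','w13.png')
plan(.686,-.105,.154,90)"
```

```text
time: 15.75
eef_pos: [0.5114, -0.3025, 0.0291]
tcp_rot: [0.749, 0.663, 0.0, 0.001]
contact_force: [-3.2, 2.1, 7.4]
opening: 0.692
time: 16.5
eef_pos: [0.5134, -0.3043, 0.1538]
tcp_rot: [0.749, 0.663, 0.001, 0.006]
contact_force: [-0.6, -0.4, 0.4]
opening: 0.951
t 16.55 pos [ 0.5121 -0.3032  0.1506] shift [ 0.2179  0.1485 -0.0034] dr [ 0.0066  0.005  -0.1218] F [-0.1  0.4 -0.7] open 0.949 q [-0.7   0.19  1.85 -0.    1.1  -2.15]
```

View pics/w13.png

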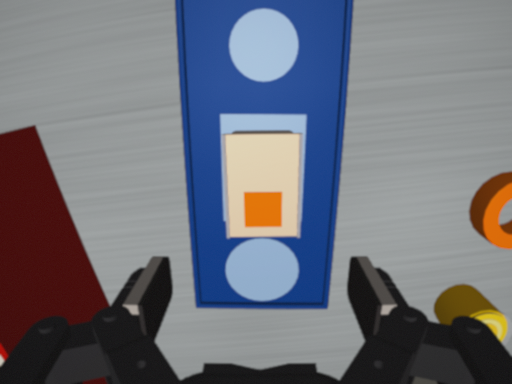

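```bash
python3 -m jog '[{"grip":0.05,"xyz":[0.015,0.01,0],"dr":[0,0,-0.01]},{"grip":0.05,"xyz":[0.04,0.027,0],"dr":[0,0,-0.02]},{"grip":0.05,"xyz":[0.07,0.048,0],"dr":[0,0,-0.04]},{"grip":0.05,"xyz":[0.1,0.068,0],"dr":[0,0,-0.06]},{"grip":0.05,"xyz":[0.13,0.089,0],"dr":[0,0,-0.08]},{"grip":0.1,"xyz":[0.16,0.109,0],"dr":[0,0,-0.1]},{"grip":0.13,"xyz":[0.19,0.13,0],"dr":[0,0,-0.11]},{"grip":0.13,"xyz":[0.21,0.143,0],"dr":[0,0,-0.12]},{"grip":0.13,"xyz":[0.218,0.148,0],"dr":[0,0,-0.122]},{"grip":0.13,"xyz":[0.218,0.148,0],"dr":[0,0,-0.122]}]' ; python3 -c "
from h import *
im,C,st=snap('wrist','w14.png')
print(pix(C,[[.686,-.105,.052]]))
plan(.686,-.105,.028,90)"
```

```text
time: 17.38
eef_pos: [0.6836, -0.1011, 0.1443]
tcp_rot: [0.706, 0.708, -0.001, -0.001]
contact_force: [-0.5, 0.4, 0.8]
opening: 0.866
[[254.49267514 200.72250736]]
t 17.4333 pos [ 0.6829 -0.1025  0.1445] shift [-0.0025  0.0035  0.1165] dr [-0.003  -0.0003  0.0017] F [-0.8 -0.5  0.5] open 0.87 q [-0.3   0.4   1.6  -0.    1.15 -1.87]
```

View pics/w14.png

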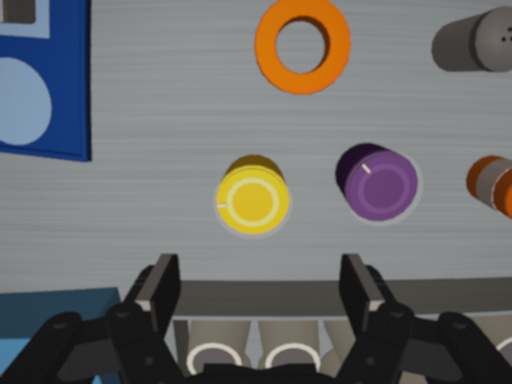

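Lemon lid centre (253,200), matches prediction; grape at (382,186) leaves room for the finger.

```bash
python3 -m jog '[{"grip":0.13,"xyz":[-0.003,0.003,0.03],"dr":[0,0,0]},{"grip":0.13,"xyz":[-0.003,0.003,0.06],"dr":[0,0,0]},{"grip":0.13,"xyz":[-0.003,0.003,0.085],"dr":[0,0,0]},{"grip":0.13,"xyz":[-0.003,0.003,0.105],"dr":[0,0,0]},{"grip":0.13,"xyz":[-0.003,0.003,0.115],"dr":[0,0,0]},{"grip":0.13,"xyz":[-0.003,0.003,0.117],"dr":[0,0,0]},{"grip":0.2,"xyz":[-0.003,0.003,0.117],"dr":[0,0,0]},{"grip":0.4,"xyz":[-0.003,0.003,0.117],"dr":[0,0,0]},{"grip":0.7,"xyz":[-0.003,0.003,0.117],"dr":[0,0,0]},{"grip":0.7,"xyz":[-0.003,0.003,0.117],"dr":[0,0,0]},{"grip":0.7,"xyz":[-0.003,0.003,0.117],"dr":[0,0,0]},{"grip":0.7,"xyz":[-0.003,0.003,0.117],"dr":[0,0,0]}]' 30; python3 -m jog '[{"grip":0.7,"xyz":[0,0,-0.005],"dr":[0,0,0]},{"grip":0.7,"xyz":[0,0,-0.02],"dr":[0,0,0]},{"grip":0.7,"xyz":[0,0,-0.045],"dr":[0,0,0]},{"grip":0.7,"xyz":[0,0,-0.075],"dr":[0,0,0]},{"grip":0.7,"xyz":[0,0,-0.09],"dr":[0,0,0]},{"grip":0.7,"xyz":[0,0,-0.1],"dr":[0,0,0]},{"grip":0.7,"xyz":[0,0,-0.1],"dr":[0,0,0]}]'; python3 -c "
from h import *
im,C,st=snap('wrist','w15.png')
plan(.612,-.3145,.128,83)"
```

```text
time: 18.43
eef_pos: [0.6877, -0.1066, 0.0311]
tcp_rot: [0.707, 0.707, 0.001, 0.001]
contact_force: [0.5, -0.9, 3.8]
opening: 0.684
time: 19.02
eef_pos: [0.6882, -0.1065, 0.1331]
tcp_rot: [0.707, 0.707, 0.001, 0.003]
contact_force: [0.3, -1.2, -1.2]
opening: 0.68
t 19.0667 pos [ 0.6871 -0.1062  0.1306] shift [-0.2082 -0.0752  0.0026] dr [0.0021 0.0005 0.1225] F [-0.3 -1.  -1.5] open 0.685 q [-0.3   0.42  1.6   0.    1.12 -1.87]
```

View pics/w15.png

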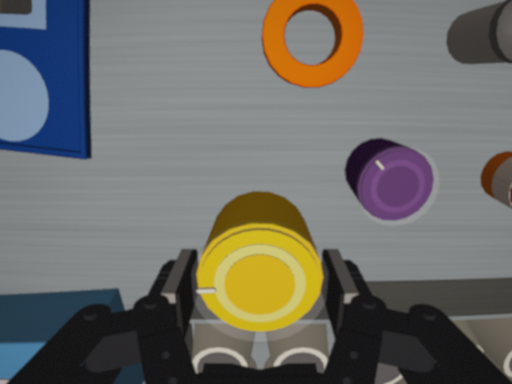

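```bash
python3 -m jog '[{"grip":0.7,"xyz":[-0.012,-0.004,0],"dr":[0,0,0.01]},{"grip":0.7,"xyz":[-0.035,-0.013,0],"dr":[0,0,0.02]},{"grip":0.7,"xyz":[-0.065,-0.023,0],"dr":[0,0,0.04]},{"grip":0.7,"xyz":[-0.095,-0.034,0],"dr":[0,0,0.06]},{"grip":0.7,"xyz":[-0.125,-0.045,0],"dr":[0,0,0.08]},{"grip":0.7,"xyz":[-0.155,-0.056,0],"dr":[0,0,0.1]},{"grip":0.7,"xyz":[-0.185,-0.067,0],"dr":[0,0,0.115]},{"grip":0.7,"xyz":[-0.203,-0.073,0],"dr":[0,0,0.122]},{"grip":0.7,"xyz":[-0.208,-0.075,0],"dr":[0,0,0.122]},{"grip":0.7,"xyz":[-0.208,-0.075,0],"dr":[0,0,0.122]}]'; python3 -c "
from h import *
im,C,st=snap('wrist','w16.png')
plan(.612,-.3145,.035,83)"
```

```text
time: 19.9
eef_pos: [0.6096, -0.3156, 0.127]
tcp_rot: [0.75, 0.662, -0.0, -0.002]
contact_force: [0.0, 1.3, -1.1]
opening: 0.679
t 19.95 pos [ 0.6104 -0.3142  0.1273] shift [-0.0003  0.0019  0.0923] dr [-0.0029 -0.0021 -0.0012] F [ 1.   0.6 -1.1] open 0.682 q [-0.62  0.41  1.62  0.    1.12 -2.07]
```

View pics/w16.png

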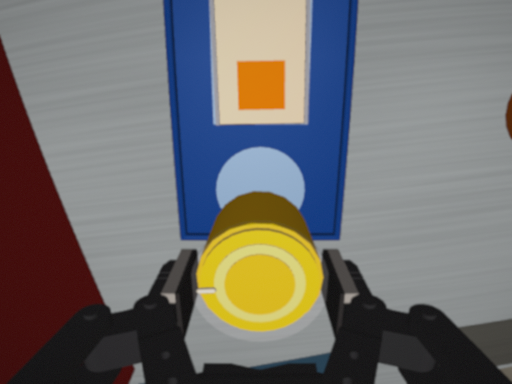

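Lemon is centred over the tray (rims 181/340, mark centre column 260). Lower.

```bash
python3 -m jog '[{"grip":0.7,"xyz":[0,0.001,0.02],"dr":[0,0,0]},{"grip":0.7,"xyz":[0,0.002,0.045],"dr":[0,0,0]},{"grip":0.7,"xyz":[0,0.002,0.068],"dr":[0,0,0]},{"grip":0.7,"xyz":[0,0.002,0.082],"dr":[0,0,0]},{"grip":0.7,"xyz":[0,0.002,0.089],"dr":[0,0,0]},{"grip":0.7,"xyz":[0,0.002,0.092],"dr":[0,0,0]},{"grip":0.7,"xyz":[0,0.002,0.093],"dr":[0,0,0]},{"grip":0.7,"xyz":[0,0.002,0.093],"dr":[0,0,0]}]'
```

```text
time: 20.62
eef_pos: [0.6144, -0.3145, 0.0371]
tcp_rot: [0.749, 0.663, 0.0, 0.001]
contact_force: [-0.3, -0.3, -1.2]
opening: 0.682
```

```bash
python3 -m jog '[{"grip":0.7,"xyz":[0,0,0.001],"dr":[0,0,0]},{"grip":0.7,"xyz":[0,0,0.002],"dr":[0,0,0]},{"grip":0.7,"xyz":[0,0,0.002],"dr":[0,0,0]}]'
```

```text
time: 20.87
eef_pos: [0.6145, -0.3149, 0.0361]
tcp_rot: [0.749, 0.663, 0.0, 0.001]
contact_force: [-1.5, 0.8, 5.0]
opening: 0.683
```

```bash
python3 -m jog '[{"grip":0.5,"xyz":[0,0,0],"dr":[0,0,0]},{"grip":0.1,"xyz":[0,0,0],"dr":[0,0,0]},{"grip":0.05,"xyz":[0,0,0],"dr":[0,0,0]},{"grip":0.05,"xyz":[0,0,-0.005],"dr":[0,0,0]},{"grip":0.05,"xyz":[0,0,-0.03],"dr":[0,0,0]},{"grip":0.05,"xyz":[0,0,-0.06],"dr":[0,0,0]},{"grip":0.05,"xyz":[0,0,-0.1],"dr":[0,0,0]},{"grip":0.05,"xyz":[0,0,-0.13],"dr":[0,0,0]},{"grip":0.05,"xyz":[0,0,-0.15],"dr":[0,0,0]},{"grip":0.05,"xyz":[0,0,-0.15],"dr":[0,0,0]}]' ; python3 -c "
from h import *
im,C,st=snap('wrist','w17.png')
plan(.68,.111,.185,90)"
```

```text
time: 21.7
eef_pos: [0.6163, -0.3163, 0.1918]
tcp_rot: [0.749, 0.663, 0.001, 0.006]
contact_force: [-0.2, -0.3, 0.6]
opening: 0.951
t 21.75 pos [ 0.6151 -0.3156  0.1883] shift [0.4313 0.0126 0.0019] dr [ 0.0059  0.0038 -0.1219] F [0.1 0.6 0.2] open 0.948 q [-0.62  0.35  1.57 -0.    1.21 -2.07]
```

View pics/w17.png

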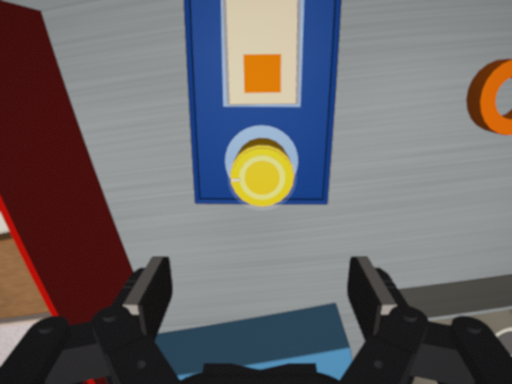

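Lemon is in its mark. To the juice bottle.

```bash
python3 -m jog '[{"grip":0.05,"xyz":[0.02,0.001,0],"dr":[0,0,-0.01]},{"grip":0.05,"xyz":[0.055,0.002,0],"dr":[0,0,-0.02]},{"grip":0.05,"xyz":[0.095,0.003,0],"dr":[0,0,-0.03]},{"grip":0.05,"xyz":[0.135,0.004,0],"dr":[0,0,-0.04]},{"grip":0.05,"xyz":[0.175,0.005,0],"dr":[0,0,-0.05]},{"grip":0.05,"xyz":[0.215,0.006,0],"dr":[0,0,-0.06]},{"grip":0.05,"xyz":[0.255,0.008,0],"dr":[0,0,-0.07]},{"grip":0.05,"xyz":[0.295,0.009,0],"dr":[0,0,-0.08]},{"grip":0.05,"xyz":[0.335,0.01,0],"dr":[0,0,-0.09]},{"grip":0.05,"xyz":[0.375,0.011,0],"dr":[0,0,-0.1]},{"grip":0.05,"xyz":[0.41,0.012,0],"dr":[0,0,-0.11]},{"grip":0.05,"xyz":[0.431,0.013,0],"dr":[0,0,-0.122]}]'; python3 -m jog '[{"grip":0.05,"xyz":[0,0,0],"dr":[0,0,0]}]'; python3 -c "
from h import *
im,C,st=snap('wrist','w18.png')
print(pix(C,[[.68,.111,.08]]))
plan(.68,.111,.02,90)"
```

```text
time: 22.75
eef_pos: [0.6774, 0.1156, 0.1812]
tcp_rot: [0.706, 0.708, -0.001, -0.002]
contact_force: [-0.0, -0.8, 0.3]
opening: 0.947
time: 22.83
eef_pos: [0.6775, 0.1165, 0.1812]
tcp_rot: [0.705, 0.709, -0.001, -0.002]
contact_force: [0.0, -0.3, 0.7]
opening: 0.953
[[252.56283315 197.09286101]]
t 22.8833 pos [0.6776 0.1141 0.1813] shift [-0.003   0.0031  0.1613] dr [-0.0043  0.0002  0.0038] F [-0.  -0.4 -0.3] open 0.948 q [ 0.02  0.35  1.58 -0.    1.21 -1.56]
```

View pics/w18.png

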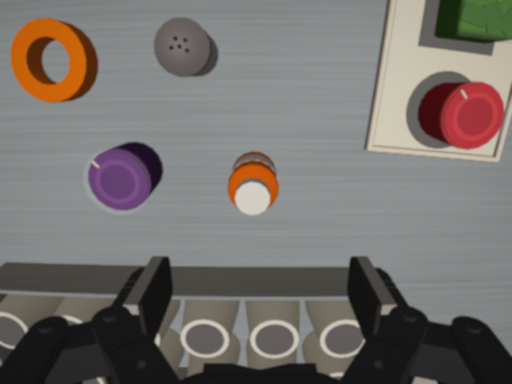

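Cap centre (252,198), as predicted; clear on both sides.

```bash
python3 -m jog '[{"grip":0.15,"xyz":[-0.003,0.003,0.025],"dr":[0,0,0]},{"grip":0.15,"xyz":[-0.003,0.003,0.055],"dr":[0,0,0]},{"grip":0.15,"xyz":[-0.003,0.003,0.085],"dr":[0,0,0]},{"grip":0.15,"xyz":[-0.003,0.003,0.115],"dr":[0,0,0]},{"grip":0.15,"xyz":[-0.003,0.003,0.14],"dr":[0,0,0]},{"grip":0.15,"xyz":[-0.003,0.003,0.155],"dr":[0,0,0]},{"grip":0.15,"xyz":[-0.003,0.003,0.159],"dr":[0,0,0]},{"grip":0.3,"xyz":[-0.003,0.003,0.159],"dr":[0,0,0]},{"grip":0.5,"xyz":[-0.003,0.003,0.159],"dr":[0,0,0]},{"grip":0.8,"xyz":[-0.003,0.003,0.159],"dr":[0,0,0]},{"grip":0.8,"xyz":[-0.003,0.003,0.159],"dr":[0,0,0]},{"grip":0.8,"xyz":[-0.003,0.003,0.159],"dr":[0,0,0]}]' 30; python3 -m jog '[{"grip":0.8,"xyz":[0,0,0],"dr":[0,0,0]},{"grip":0.8,"xyz":[0,0,-0.005],"dr":[0,0,0]},{"grip":0.8,"xyz":[0,0,-0.02],"dr":[0,0,0]},{"grip":0.8,"xyz":[0,0,-0.045],"dr":[0,0,0]},{"grip":0.8,"xyz":[0,0,-0.075],"dr":[0,0,0]},{"grip":0.8,"xyz":[0,0,-0.105],"dr":[0,0,0]},{"grip":0.8,"xyz":[0,0,-0.12],"dr":[0,0,0]},{"grip":0.8,"xyz":[0,0,-0.13],"dr":[0,0,0]},{"grip":0.8,"xyz":[0,0,-0.13],"dr":[0,0,0]}]'; python3 -c "
from h import *
im,C,st=snap('wrist','w19.png')
plan(.404,-.288,.15,83)"
```

```text
time: 23.88
eef_pos: [0.6833, 0.1088, 0.0275]
tcp_rot: [0.707, 0.707, 0.001, 0.001]
contact_force: [0.2, 0.3, 2.8]
opening: 0.504
time: 24.63
eef_pos: [0.6832, 0.1089, 0.1586]
tcp_rot: [0.707, 0.707, 0.002, 0.002]
contact_force: [0.2, 0.7, -0.2]
opening: 0.504
t 24.6833 pos [0.6821 0.1089 0.156 ] shift [-0.3968 -0.2782  0.0056] dr [ 1.200e-03 -1.000e-04  1.224e-01] F [-0.2  0.6 -1.9] open 0.504 q [ 0.01  0.38  1.6   0.    1.16 -1.56]
```

View pics/w19.png

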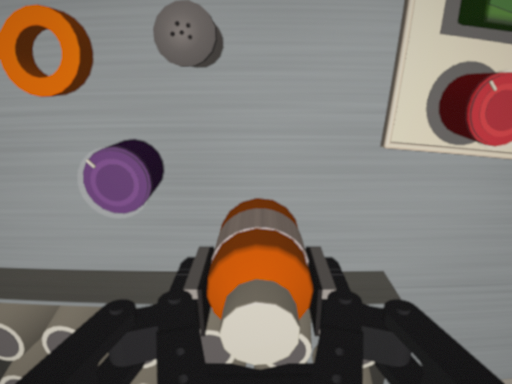

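```bash
python3 -m jog '[{"grip":0.8,"xyz":[-0.01,-0.007,0],"dr":[0,0,0.005]},{"grip":0.8,"xyz":[-0.03,-0.021,0],"dr":[0,0,0.01]},{"grip":0.8,"xyz":[-0.058,-0.041,0],"dr":[0,0,0.02]},{"grip":0.8,"xyz":[-0.086,-0.06,0],"dr":[0,0,0.03]},{"grip":0.8,"xyz":[-0.114,-0.08,0],"dr":[0,0,0.04]},{"grip":0.8,"xyz":[-0.142,-0.1,0],"dr":[0,0,0.05]},{"grip":0.8,"xyz":[-0.17,-0.119,0],"dr":[0,0,0.06]},{"grip":0.8,"xyz":[-0.198,-0.139,0],"dr":[0,0,0.07]},{"grip":0.8,"xyz":[-0.226,-0.158,0],"dr":[0,0,0.08]},{"grip":0.8,"xyz":[-0.254,-0.178,0],"dr":[0,0,0.09]},{"grip":0.8,"xyz":[-0.275,-0.193,0],"dr":[0,0,0.1]},{"grip":0.8,"xyz":[-0.285,-0.2,0],"dr":[0,0,0.105]}]'; python3 -c "
from h import *
plan(.404,-.288,.155,83)"
```

```text
time: 25.68
eef_pos: [0.4783, -0.1778, 0.1526]
tcp_rot: [0.744, 0.668, -0.001, -0.002]
contact_force: [0.0, 0.1, -0.7]
opening: 0.503
t 25.6833 pos [ 0.4783 -0.1778  0.1526] shift [-0.1176 -0.0619 -0.0022] dr [-0.0053 -0.0013  0.0139] F [ 0.   0.1 -0.7] open 0.503 q [-0.55  0.01  2.04 -0.    1.1  -2.02]
```

```bash
python3 -m jog '[{"grip":0.8,"xyz":[-0.015,-0.008,0],"dr":[0,0,0.005]},{"grip":0.8,"xyz":[-0.04,-0.021,0],"dr":[0,0,0.01]},{"grip":0.8,"xyz":[-0.07,-0.037,0],"dr":[0,0,0.014]},{"grip":0.8,"xyz":[-0.095,-0.05,0],"dr":[0,0,0.014]},{"grip":0.8,"xyz":[-0.112,-0.059,0],"dr":[0,0,0.014]},{"grip":0.8,"xyz":[-0.117,-0.061,0],"dr":[0,0,0.014]},{"grip":0.8,"xyz":[-0.117,-0.061,0],"dr":[0,0,0.014]}]'; python3 -c "
from h import *
im,C,st=snap('wrist','w20.png')
plan(.404,-.288,.0325,83)"
```

```text
time: 26.27
eef_pos: [0.4078, -0.2864, 0.1539]
tcp_rot: [0.749, 0.663, 0.0, -0.001]
contact_force: [0.4, 0.3, -1.5]
opening: 0.505
t 26.3167 pos [ 0.4084 -0.2857  0.1541] shift [-0.0031 -0.0039  0.1216] dr [-0.0016 -0.0021  0.002 ] F [ 0.7  0.6 -1.1] open 0.505 q [-0.81 -0.03  2.07  0.    1.1  -2.27]
```

View pics/w20.png

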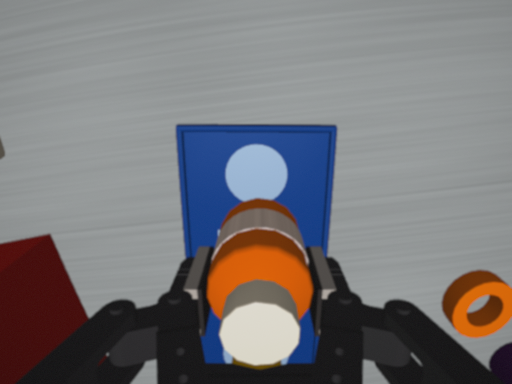

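```bash
python3 -c "
from h import *
print(world(cam('wrist',ctrl.get_state()),[(256.5,173)],.005))"
python3 -m jog '[{"grip":0.8,"xyz":[-0.003,-0.004,0.02],"dr":[0,0,0]},{"grip":0.8,"xyz":[-0.003,-0.004,0.045],"dr":[0,0,0]},{"grip":0.8,"xyz":[-0.003,-0.004,0.07],"dr":[0,0,0]},{"grip":0.8,"xyz":[-0.003,-0.004,0.093],"dr":[0,0,0]},{"grip":0.8,"xyz":[-0.003,-0.004,0.108],"dr":[0,0,0]},{"grip":0.8,"xyz":[-0.003,-0.004,0.116],"dr":[0,0,0]},{"grip":0.8,"xyz":[-0.003,-0.004,0.119],"dr":[0,0,0]},{"grip":0.8,"xyz":[-0.003,-0.004,0.12],"dr":[0,0,0]},{"grip":0.8,"xyz":[-0.003,-0.004,0.12],"dr":[0,0,0]}]'
```

```text
[[ 0.40456844 -0.2878276 ]]
time: 27.07
eef_pos: [0.4055, -0.2888, 0.036]
tcp_rot: [0.748, 0.664, 0.0, 0.001]
contact_force: [-0.0, -0.3, -0.8]
opening: 0.505
```

```bash
python3 -m jog '[{"grip":0.8,"xyz":[0,0,0.001],"dr":[0,0,0]},{"grip":0.8,"xyz":[0,0,0.002],"dr":[0,0,0]},{"grip":0.8,"xyz":[0,0,0.002],"dr":[0,0,0]}]'
```

```text
time: 27.32
eef_pos: [0.4051, -0.2891, 0.034]
tcp_rot: [0.748, 0.664, 0.0, 0.001]
contact_force: [-0.4, -0.1, -0.8]
opening: 0.503
```

```bash
python3 -m jog '[{"grip":0.8,"xyz":[0,0,0.001],"dr":[0,0,0]},{"grip":0.8,"xyz":[0,0,0.0015],"dr":[0,0,0]},{"grip":0.8,"xyz":[0,0,0.0015],"dr":[0,0,0]}]'
```

```text
time: 27.57
eef_pos: [0.4049, -0.2891, 0.0325]
tcp_rot: [0.748, 0.664, -0.0, 0.0]
contact_force: [-1.4, 0.0, 2.4]
opening: 0.51
```

Contact (2.4 N). Release and rise well clear.

```bash
python3 -m jog '[{"grip":0.6,"xyz":[0,0,0],"dr":[0,0,0]},{"grip":0.3,"xyz":[0,0,0],"dr":[0,0,0]},{"grip":0.15,"xyz":[0,0,0],"dr":[0,0,0]},{"grip":0.15,"xyz":[0,0,0],"dr":[0,0,0]},{"grip":0.15,"xyz":[0,0,-0.01],"dr":[0,0,0]},{"grip":0.15,"xyz":[0,0,-0.03],"dr":[0,0,0]},{"grip":0.15,"xyz":[0,0,-0.06],"dr":[0,0,0]},{"grip":0.15,"xyz":[0,0,-0.1],"dr":[0,0,0]},{"grip":0.15,"xyz":[0,0,-0.14],"dr":[0,0,0]},{"grip":0.15,"xyz":[0,0,-0.17],"dr":[0,0,0]},{"grip":0.15,"xyz":[0,0,-0.18],"dr":[0,0,0]},{"grip":0.15,"xyz":[0,0,-0.18],"dr":[0,0,0]}]'; python3 -c "
from h import *
im,C,st=snap('wrist','w21.png'); snap('top','top9.png'); snap('side','side9.png')
import cv2
im=cv2.imread('pics/top9.png')
cv2.imwrite('pics/t9a.png',cv2.resize(im[150:295,85:185],None,fx=4,fy=4,interpolation=cv2.INTER_CUBIC))
im=cv2.imread('pics/side9.png'); cv2.imwrite('pics/s9.png',cv2.resize(im[90:384,130:380],None,fx=2,fy=2,interpolation=cv2.INTER_CUBIC))
"
```

```text
time: 28.57
eef_pos: [0.4062, -0.2902, 0.2162]
tcp_rot: [0.748, 0.664, 0.0, 0.004]
contact_force: [-0.8, 0.5, 0.1]
opening: 0.85
```

View pics/w21.png

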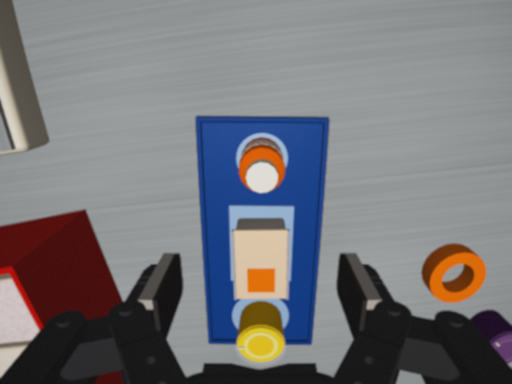

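View pics/top9.png

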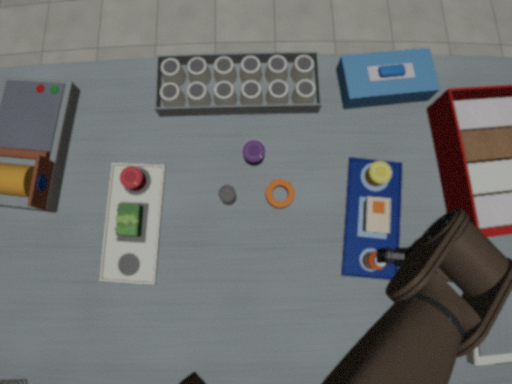

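View pics/t9a.png

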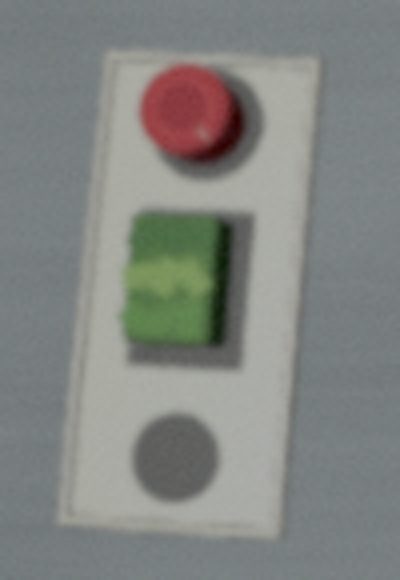

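View pics/s9.png

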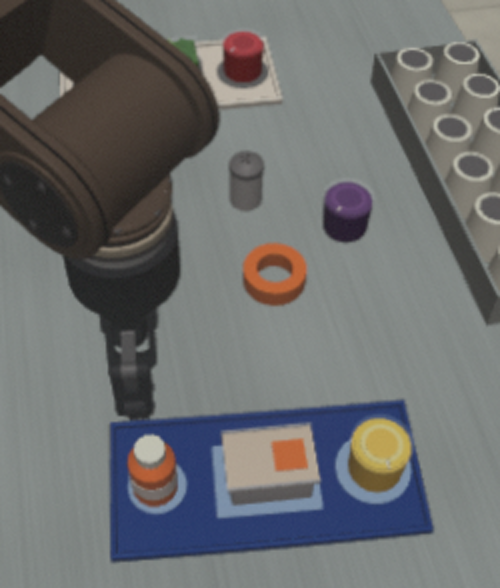

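```bash
python3 - <<'E'
from h import *
np.set_printoptions(precision=4,suppress=True)
W=cam('wrist',ctrl.get_state()); T=cam('top')
tc=world(W,[(195,116),(328,117),(310,345),(208,344)],.01); c=tc.mean(0); d=tc[2]+tc[3]-tc[0]-tc[1]; a=np.arctan2(d[1],d[0]); print('blue',c,np.degrees(a))
def rel(p,c,a): d=np.array(p)-c; return np.array([np.cos(a)*d[0]+np.sin(a)*d[1],-np.sin(a)*d[0]+np.cos(a)*d[1]])*1000
for n,p,z in [('juice',(262,177),.085),('dish',(260.5,263.5),.049),('lemon',(261,343),.057),('markS',(262,159),.005)]: print(n,rel(world(W,[p],z)[0],c,a))
l,s,o=[world(T,[p],.005)[0] for p in [(137,180.6),(129,264.4),(132.75,222.2)]]
c=(l+s+o)/3; a=np.arctan2(*(l-s)[::-1])
for n,p,z in [('berry',(131.75,177),.057),('salad',(128,219.5),.053)]: print(n,rel(world(T,[p],z)[0],c,a))
g=world(T,[(253.75,150.5)],.052)
print(ctrl.get_state()['contact_force'],ctrl.get_state()['time'])
E
```

```text
blue [ 0.5    -0.2981] -7.314512417873692
juice [-103.6859    0.0832]
dish [0.2106 0.1216]
lemon [98.8536  1.6509]
markS [-100.8142    0.9842]
berry [104.0097  -2.5606]
salad [ 1.1981 -2.7052]
[ 0.7845 -0.1322 -0.3272] 28.7167
```

```bash
python3 -c "
from plant import ctrl
print(abs(ctrl.get_state()['dq']).max()); print(ctrl.sign_off())"
```

```text
0.021231587419987253
the job is handed in; nothing more can be done
None
```

I placed all five items on their marks and handed the job in at about 29 s of the 120 s allowed. No verdict comes back.

My last checks, with positions measured from the pictures in each tray's frame (limit ±14 mm):

| Item | Measured (x, y), mm | Mark (x, y), mm |
|---|---|---|
| Juice bottle | -104, 0 | -105, 0 |
| Foil dish | 0, 0 | 0, 0 |
| Lemon pot | +99, +2 | +105, 0 |
| Berry pot | +104, -3 | +105, 0 |
| Salad tub | +1, -3 | 0, 0 |

- **Standing:** All five look upright, and the dish and tub look lengthwise along their trays. I judged tilt and heading by eye from the final pictures.
- **Left alone:** The grape pot, tape roll and shaker look unmoved in the final top view. I didn't measure their shift.
- **Robot:** The gripper was clear of everything at about 0.22 m and showed no contact force.
- **Disagreement:** The top and wrist cameras differed by about 3–5 mm sideways, so I used values in between.
- **Lemon pot:** Its 6 mm offset is partly measurement error. In the same wrist picture the small mark measured 4 mm off its true place.

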